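Put the hardware on the rack back on its own mats

ROBOT

A 6-joint arm with a two-finger parallel gripper is mounted at the origin on the work surface. World frame = base frame: x ahead of the robot, y to its left, z up, the work surface at z = 0. Lengths are in mm, angles in rad, forces in N, time in s.
With the tool pointing down it reaches from about 150 to 775 mm from the base axis. Payload 6.1 kg.
Tool frame: the origin (TCP) lies at the very end of the fingers, on their centre line; the grasp point (between the pads) lies 19 mm behind it; z points along the fingers, y is the line along which they close (so a half turn about z gives the same grasp; the last joint's range is limited). The gripper opens to 85 mm and grips with 20 to 120 N. Pads are 22 mm wide; open, the fingers measure 114 mm over their backs; the gripper's body (76 mm by 85 mm) begins 54 mm behind the grasp point. The pads swing forward as they close: fully open they stand 13 mm farther back than shut.
Start: joints at [1.261, 0.126, -0.04, 1.405, 0, 1.571], TCP at [160.049, 499.993, 231.295] pointing down, gripper open.
Joint ranges: [-2.72, 2.72], [-0.95, 1.95], [-1.27, 1.35], [-1.78, 2.02], [-1.46, 1.47], [-3.14, 3.14]. Speed limits (rad/s): [2.39, 2.39, 3.01, 3.14, 3.14, 3.14].

INTERFACE

Orientations are given as a 3x3 rotation matrix whose columns are the frame's x, y, z axes.
In Python, from bench import sense, viewer, order gives the robot as it stands.
- The arm moves only by the shell command python3 -m creep 'ROWS' [FORCE]. ROWS is text: rows parted by semicolons, each of 7 numbers parted by spaces: the shift along the tool's x, y, z each as a share of 50 cm, from -1 to 1, then the turn, a rotation vector about the tool's x, y, z each as a share of 90 degrees, from -1 to 1, then the opening, from 0 (shut) to 1 (fully open). In form: tx ty tz ax ay az grip; .... A call has 1 to 5 rows; each row is the pose to reach, as a shift and turn from the pose commanded when the call began, along the tool's axes at that moment; what a row does not reach only later rows make up. A row lasts 1/8 s, in which the tool goes at most 62.5 mm and 10.7 degrees, less where a joint would pass 70% of its speed; a pose out of reach is approached as far as the arm can. A call with a number of a shift or a turn outside -1 to 1 is refused whole. A call with a gripper value outside its range is refused whole. The fingers move at their own pace and stop on an object; FORCE is the grip in N (left out, the last holds). Time passes only in rows, so rows that repeat a pose let the fingers close. It gives the time, the measured TCP pose, the force, the opening and the grip force at its end, in the units of the state.
- sense(): the state, without advancing time (a new reading comes with each control period).
- viewer.snapshot(name): name is "scene" or "side" or "wrist"; returns a dict with "image" (384x512x3 uint8, red, green, blue), "range_z" (384x512 float32, mm along the optical axis (not along the pixel's ray), 0 where there is no reading), "mtx" (3x3 intrinsics, pixels), "R" (3x3) and "t" (3): a world point X has camera coordinates R X + t. Camera axes: x right, y down, z forward; pixel columns grow to the right and rows downward; lengths in mm; the calibration is good to about 2 mm. A picture is of the moment at which its call begins.
- order.sign_off(): hands the job in; it is judged then, once.
The state is a dict: "time": time; "joint_positions": joint angles; "joint_velocities": joint speeds; "effort": joint torques, N m; "eef_pos": TCP position; "eef_rot": TCP orientation; "contact_force": force on the tool from outside, world axes, zero at the start; "wrist_torque": the same for the moment, N m; "gripper_width": finger opening in mm; "finger_force": force on a finger pad.
Only numpy, scipy, OpenCV 4.12 (cv2) and the standard library are available. Lean on these libraries where they do the work, as an engineer would, in place of code of your own. Each camera call takes 0.05 s, during which the arm holds its last target. There are 200 camera calls.

TASK

The four bits of hardware on the rack stand on each other's cork mats: swap them round (the empty grey tile is free for parking a piece meanwhile) until the hinge lies flat and lengthways on the oblong mat, the knob stands on the small round mat, the square foot on the square mat and the round foot on the large round mat. Each should be upright and well centred on its mat, let go and at rest. Leave the dustpan set, the screwdriver and the roll of tape where they are.

Things in the scene. Friction and masses are not known exactly. Their poses are not given: they have to be found in the camera images.
- hinge: Chrome door hinge, folded shut, lying flat: 80 mm long (its x), 45 mm wide (its y); leaves together 8 mm thick, a 13 mm thick knuckle barrel along the +y long edge. Leaf edge at y = -22.5 mm, outside of the barrel at y = +22.5 mm: pinch across y, fingertips 2 to 3 mm above the mat. Origin: centre of the underside. About 160 g. Starts on the square or the large round mat.
- knob: White ceramic drawer knob, mushroom-shaped, standing upright: 34 mm high, foot 30 mm in diameter, narrow neck, head 38 mm in diameter with straight sides from 19 to 28 mm above the underside (grip there). Origin: centre of the underside; z up. About 60 g. Starts on the square or large round mat, whichever the hinge is not on.
- foot_square: Black plastic furniture foot with a square block: mounting plate 60 x 60 x 5 mm at the bottom, above it a 46 x 46 mm block up to 45 mm height (grip the block across x or y). Origin: centre of the underside; z up, x and y square to the faces. About 70 g. Starts on the oblong or the small round mat.
- foot_round: Black plastic furniture foot with a round post: mounting disc 64 mm in diameter and 5 mm thick at the bottom, above it an upright cylinder 48 mm in diameter up to 45 mm height (grip the cylinder). Origin: centre of the underside; z up. About 70 g. Starts on the oblong or the small round mat, whichever the square foot is not on.
- mat_oblong: Oblong cork mat, 130 mm (its x) by 80 mm (its y), the hinge's place. Fixed; 4 mm thick, its underside on the rack top (50 mm above the work surface), so its upper face is 54 mm above the work surface. Origin: centre of its underside. 
- mat_small_round: Small round cork mat, 85 mm in diameter, the knob's place. Fixed; 4 mm thick, its underside on the rack top (50 mm above the work surface), so its upper face is 54 mm above the work surface. Origin: centre of its underside. 
- mat_square: Square cork mat, 100 x 100 mm, the square foot's place. Fixed; 4 mm thick, its underside on the rack top (50 mm above the work surface), so its upper face is 54 mm above the work surface. Origin: centre of its underside. 
- mat_large_round: Large round cork mat, 130 mm in diameter, the round foot's place. Fixed; 4 mm thick, its underside on the rack top (50 mm above the work surface), so its upper face is 54 mm above the work surface. Origin: centre of its underside. 
- spare_tile: Plain grey tile, 110 x 110 mm, empty at the start: the free spot. Fixed; 4 mm thick, its underside on the rack top (50 mm above the work surface), so its upper face is 54 mm above the work surface. Origin: centre of its underside. 
- dustpan: Bystander: blue plastic dustpan, pan 200 x 210 mm, with its brush clipped on top, 65 mm high; origin at the centre of the pan's underside, handles towards its -x, reaching to x = -210 mm. Loose on the rack at the robot's right.
- screwdriver: Bystander: screwdriver lying loose on the rack at the robot's left, along its own x.
- tape: Bystander: ring-shaped roll of grey tape lying flat, 96 mm outside diameter, 24 mm high, origin at the centre of its underside. Loose on the far side of the rack.

How it is judged (in metres and radians):
At the end, for the whole second after the job is handed in: Hinge on the oblong, knob on the small round, square foot on the square, round foot on the large round mat: each within 15 mm of the mat's centre, resting on it, upright (hinge flat) within 0.12 rad and still; hinge within 0.3 rad of lengthways (horizontal distance between hinge and mat_oblong below 0.015 m and angle between each of hinge, knob, foot_square, foot_round's own z axis and vertical below 0.12 rad and z of hinge in the frame of mat_oblong below 0.008 m and linear speed of each of hinge, knob, foot_square, foot_round below 0.02 m/s and horizontal distance between knob and mat_small_round below 0.015 m and z of knob in the frame of mat_small_round below 0.008 m and horizontal distance between foot_square and mat_square below 0.015 m and z of foot_square in the frame of mat_square below 0.008 m and horizontal distance between foot_round and mat_large_round below 0.015 m and z of foot_round in the frame of mat_large_round below 0.008 m and angle between the x axis of hinge and the x axis of mat_oblong, either way round below 0.3 rad); the robot touches nothing.
It fails at once if the dustpan set is moved more than 20 mm (distance of dustpan from where it was at the start of the episode above 0.02 m).
It fails at once if the screwdriver is moved more than 20 mm (distance of screwdriver from where it was at the start of the episode above 0.02 m).
It fails at once if the roll of tape is moved more than 20 mm (distance of tape from where it was at the start of the episode above 0.02 m).
It also fails if it takes over 138 s, if anything falls off the work surface, if the arm or the gripper's body presses on something with over 40 N, if the wrist force passes 120 N, or if a joint passes its speed limit or range.

## Working session

There is one attempt and no reset: what is moved stays moved. The work goes in short steps, Python scripts to look and compute and a shell command to move; the robot and the scene stay as the last step left them, time stands still between calls to the robot, and variables do not carry over. Pictures are saved under pics/ and viewed, at most 17 in all, crops included, and the job is handed in when it is done.

```bash
ls; mkdir -p pics
python3 - <<'E'
from bench import sense, viewer
import cv2,numpy as np
s=sense();print({k:np.round(v,3).tolist() for k,v in s.items()})
for n in ("scene","side"):
    d=viewer.snapshot(n);cv2.imwrite(f"pics/{n}0.png",d["image"][:,:,::-1]);np.savez(f"pics/{n}0.npz",**d)
    print(n,d["mtx"].round(1).tolist(),(-d["R"].T@d["t"]).round(0),d["R"].round(2).tolist())
E
```

```text
pics
{'time': 0.0, 'joint_positions': [1.261, 0.126, -0.041, 1.405, 0.0, 1.571], 'joint_velocities': [0.0, -0.0, 0.001, -0.0, -0.0, 0.0], 'effort': [-0.001, -43.592, 35.292, 0.017, -0.0, 0.0], 'eef_pos': [159.914, 499.651, 230.546], 'eef_rot': [[-0.952, 0.305, -0.001], [0.305, 0.952, -0.001], [0.0, -0.002, -1.0]], 'contact_force': [-0.771, 0.119, 0.63], 'wrist_torque': [-0.018, 0.038, -0.048], 'finger_force': 0.0, 'gripper_width': 85.505}
scene [[447.5, 0.0, 258.2], [0.0, 447.5, 191.0], [0.0, 0.0, 1.0]] [1570.   26.  959.] [[-0.03, 1.0, 0.0], [0.67, 0.02, -0.74], [-0.74, -0.02, -0.67]]
side [[375.0, 0.0, 256.0], [0.0, 375.0, 187.4], [0.0, 0.0, 1.0]] [  -2. -599.  625.] [[0.68, -0.73, -0.01], [-0.39, -0.35, -0.85], [0.62, 0.58, -0.53]]
```

View pics/scene0.png

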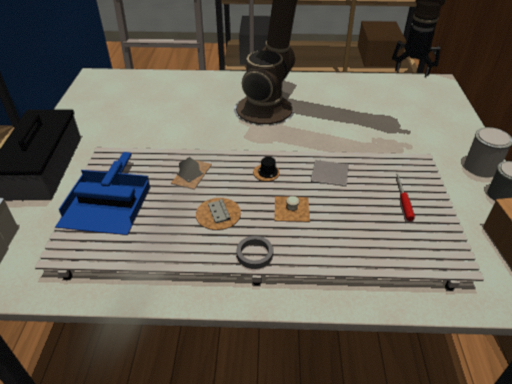

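View pics/side0.png

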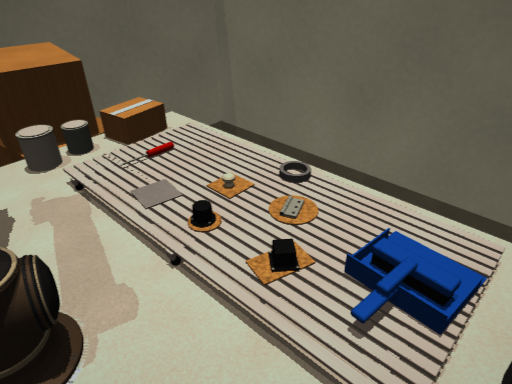

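The scene picture shows the square foot on the oblong mat (191,174), the round foot on the small round mat (266,172), the hinge on the large round mat (218,212), the knob on the square mat (292,208) and the tile at (330,173). The side view agrees. I'll project the mat outlines onto z=54.

```bash
cat > h.py <<'E'
import cv2,numpy as np
from bench import sense,viewer
def cast(d,px,z):
    px=np.asarray(px,float).reshape(-1,2); C=-d["R"].T@d["t"]
    r=np.c_[px,np.ones(len(px))]@np.linalg.inv(d["mtx"]).T@d["R"]
    return (C+r*((z-C[2])/r[:,2])[:,None])[:,:2]
def blobs(mask,amin=100):
    cs,_=cv2.findContours(mask.astype(np.uint8),cv2.RETR_EXTERNAL,cv2.CHAIN_APPROX_NONE)
    return [c[:,0].astype(float) for c in cs if cv2.contourArea(c)>amin]
def fit(P):
    P=P.astype(np.float32); return cv2.minAreaRect(P),cv2.minEnclosingCircle(P)
def hsv(d): return cv2.cvtColor(d["image"],cv2.COLOR_RGB2HSV)
def cork(d):
    h=hsv(d); m=((h[...,0]>5)&(h[...,0]<22)&(h[...,1]>85)&(h[...,2]>60)).astype(np.uint8)
    return cv2.morphologyEx(m,cv2.MORPH_OPEN,np.ones((2,2)))
E
python3 - <<'E'
from h import *
for n in("scene","side"):
    d=dict(np.load(f"pics/{n}0.npz"))
    for c in blobs(cork(d),60):
        P=cast(d,c,54); 
        if abs(P[:,1]).max()<600 and P[:,0].max()<800 and P[:,0].min()>150:
            r,ci=fit(P); print(n,c.mean(0).round(),[np.round(x,0) for x in r],np.round(ci[0]),round(ci[1]))
E
```

```text
scene [219. 214.] [array([ 662., -113.]), array([126., 127.]), np.float64(2.0)] [ 662. -115.] 67
scene [293. 210.] [array([634.,  98.]), array([100., 105.]), np.float64(88.0)] [635.  98.] 70
scene [266. 176.] [array([482.,  15.]), array([83., 63.]), np.float64(61.0)] [474.  20.] 43
scene [194. 177.] [array([ 486., -215.]), array([ 81., 129.]), np.float64(72.0)] [ 488. -214.] 72
side [269. 270.] [array([ 449., -213.]), array([84., 71.]), np.float64(74.0)] [ 450. -214.] 52
side [303. 257.] [array([ 531., -248.]), array([85., 37.]), np.float64(47.0)] [ 522. -240.] 43
side [205. 225.] [array([461.,   5.]), array([70., 86.]), np.float64(62.0)] [463.  12.] 44
side [293. 210.] [array([ 655., -122.]), array([130., 130.]), np.float64(36.0)] [ 654. -123.] 67
side [231. 186.] [array([628.,  89.]), array([106., 103.]), np.float64(90.0)] [625.  85.] 67
```

```bash
cat > go.py <<'E'
# print shift/turn (shares) from present pose to x y z yaw(deg of tool y axis in world, mod 180), tool down
import sys,numpy as np
from scipy.spatial.transform import Rotation as Ro
from bench import sense
def show(x,y,z,yaw,s=None):
    s=s or sense(); R=np.array(s["eef_rot"]); best=None
    for a in (yaw,yaw+180):
        a=np.deg2rad(a); Y=np.array([np.cos(a),np.sin(a),0]); Z=np.array([0,0,-1.])
        T=np.c_[np.cross(Y,Z),Y,Z]; v=Ro.from_matrix(R.T@T).as_rotvec()/(np.pi/2)
        if best is None or np.linalg.norm(v)<np.linalg.norm(best): best=v
    p=R.T@(np.array([x,y,z])-s["eef_pos"])/500
    print("shift",p.round(4),"turn",best.round(4),"pos",np.round(s["eef_pos"],1),"yaw",np.degrees(np.arctan2(R[1,1],R[0,1])).round(1),"w",round(s["gripper_width"],1),"j6",round(s["joint_positions"][5],2),"t",s["time"])
if __name__=="__main__": show(*map(float,sys.argv[1:]))
E
python3 -m creep '-0.95 -0.74 -0.3 0 0 -0.2 1;-0.95 -0.74 -0.3 0 0 -0.2 1;-0.95 -0.74 -0.3 0 0 -0.2 1;-0.95 -0.74 -0.3 0 0 -0.2 1;-0.95 -0.74 -0.3 0 0 -0.2 1'; python3 go.py 500 -40 400 90
```

```text
time: 0.72
eef_pos: [330.5, 249.6, 306.6]
eef_rot: [[-1.0, -0.005, -0.0], [-0.005, 1.0, -0.0], [0.0, -0.0, -1.0]]
contact_force: [1.4, -0.4, 0.2]
gripper_width: 85.1
finger_force: 0.0
shift [-0.3362 -0.5809 -0.1868] turn [-0.     -0.      0.0031] pos [330.5 249.6 306.6] yaw 90.3 w 85.1 j6 0.64 t 0.725
```

```bash
python3 -m creep '-0.34 -0.58 -0.19 0 0 0 1;-0.34 -0.58 -0.19 0 0 0 1;-0.34 -0.58 -0.19 0 0 0 1;-0.34 -0.58 -0.19 0 0 0 1;-0.34 -0.58 -0.19 0 0 0 1' >/dev/null; python3 -m creep '0 -0.05 0 0 0 0 1;0 -0.05 0 0 0 0 1;0 -0.05 0 0 0 0 1'
python3 - <<'E'
from h import *
d=viewer.snapshot("wrist");cv2.imwrite("pics/w0.png",d["image"][:,:,::-1]);np.savez("pics/w0.npz",**d)
print(-d["R"].T@d["t"],d["R"].round(3).tolist(),d["mtx"][0,0],sense()["eef_pos"])
E
```

```text
time: 1.72
eef_pos: [483.0, -31.9, 391.0]
eef_rot: [[-1.0, -0.004, -0.001], [-0.004, 1.0, 0.0], [0.001, 0.0, -1.0]]
contact_force: [-0.1, 0.5, 0.6]
gripper_width: 85.0
finger_force: 0.0
[409.07956617 -32.18093639 534.28095667] [[-0.004, 1.0, 0.001], [0.957, 0.004, 0.289], [0.289, 0.002, -0.957]] 341.79588593677465 [482.97939538 -31.57221503 391.19490705]
```

View pics/w0.png

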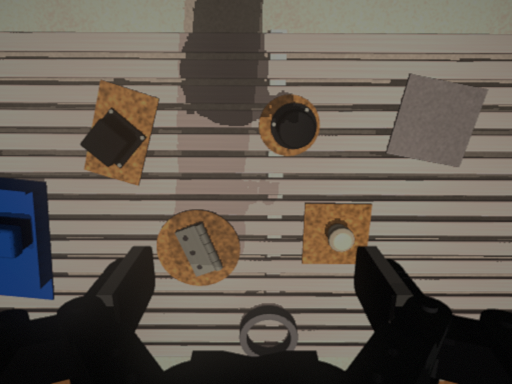

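The wrist picture is a clean top view. Oblong mat (121,133) carries the square foot (113,138), small round mat (290,126) the round foot, large round mat (198,247) the hinge (198,249) and square mat (337,234) the knob (342,240). The tile is at (437,121) and the tape at (268,332).

Run:
```python
from h import *
d=dict(np.load("pics/w0.npz")); H=hsv(d); img=d["image"].copy()
for c in blobs(cork(d),300):
    P=cast(d,c,54); r,ci=fit(P); e=cv2.fitEllipse(cv2.convexHull(P.astype(np.float32)))
    print("cork",c.mean(0).round(),[np.round(x,1) for x in r],"circ",np.round(ci[0],1),round(ci[1],1),"ell",np.round(e[0],1),np.round(e[1],1))
    cv2.polylines(img,[c.astype(np.int32)],1,(0,255,0))
def roi(m,x0,y0,x1,y1):
    o=np.zeros(m.shape,np.uint8);o[y0:y1,x0:x1]=m[y0:y1,x0:x1];return cv2.morphologyEx(o,cv2.MORPH_OPEN,np.ones((3,3)))
V=H[...,2].astype(int);S=H[...,1]
for n,m,z in (("sq",roi(V<75,76,85,160,185),59),("rnd",roi(V<70,262,98,318,155),59),("hinge",roi((S<85),170,218,228,280),60),("knob",roi((S<70)&(V>105),322,220,362,258),80),("tile",roi((S<60)&(V>60),380,70,492,172),54)):
    for c in blobs(m,150):
        P=cast(d,c,z);r,ci=fit(P);print(n,c.mean(0).round(),[np.round(x,1) for x in r],"circ",np.round(ci[0],1),round(ci[1],1))
        cv2.polylines(img,[c.astype(np.int32)],1,(255,0,255))
cv2.imwrite("pics/m0.png",cv2.resize(img[60:300,60:380,::-1],(800,600),interpolation=0))
```

```text
cork [199. 248.] [array([ 656.9, -116.8]), array([128.2, 129. ]), np.float64(89.6)] circ [ 656.8 -116.7] 65.8 ell [ 656.7 -116.4] [129.9 130.4]
cork [336. 233.] [array([630.8,  95.8]), array([102.8, 100.5]), np.float64(90.0)] circ [630.9  95. ] 69.9 ell [628.6  91.6] [120.3 128.3]
cork [290. 126.] [array([466. ,  18.3]), array([84.8, 84.3]), np.float64(46.9)] circ [466.8  18.5] 43.4 ell [466.6  18.4] [85.  85.7]
cork [122. 135.] [array([ 480.5, -218.5]), array([ 82.3, 132.2]), np.float64(72.3)] circ [ 480.1 -219. ] 75.6 ell [ 477.5 -218. ] [109.2 168.2]
sq [113. 139.] [array([ 485.4, -229.1]), array([63.6, 72.1]), np.float64(47.8)] circ [ 484.  -230.4] 44.3
rnd [293. 125.] [array([464.2,  22.8]), array([62.8, 62. ]), np.float64(0.2)] circ [463.8  23. ] 32.6
hinge [199. 249.] [array([ 654.5, -115.5]), array([84.4, 45.5]), np.float64(21.2)] circ [ 654.5 -116.1] 45.6
knob [341. 239.] [array([626.3,  95.7]), array([33.5, 35.1]), np.float64(0.2)] circ [626.3  96.2] 18.2
tile [433. 118.] [array([460.1, 223.8]), array([138.5, 175.6]), np.float64(0.2)] circ [460.1 223.8] 111.8
```

View pics/m0.png

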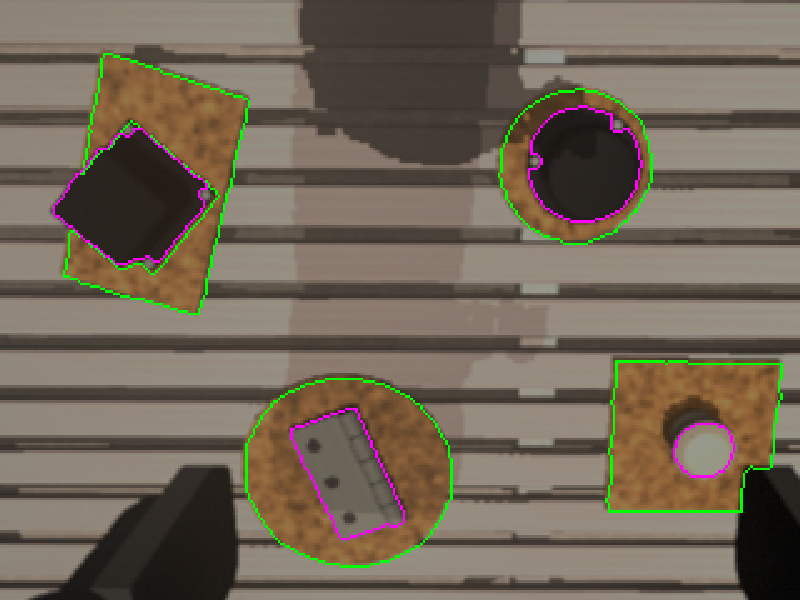

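```bash
python3 - <<'E'
from h import *
d=dict(np.load("pics/w0.npz"))
c=lambda x,y:(60+x/2.5,60+y/2.5)
p=cast(d,[c(130,128),c(206,195),c(150,264)],59);print("screws",p.round(1),"centre",(p[0]+p[2])/2,"edge deg",np.degrees(np.arctan2(*(p[1]-p[0])[::-1])),np.degrees(np.arctan2(*(p[2]-p[1])[::-1])))
t=cast(d,[(410,74),(487,89),(461,167),(387,154)],54);print("tile",t.round(0),t.mean(0))
for n in("w0","scene0","side0"):
    e=dict(np.load(f"pics/{n}.npz"));H=hsv(e);m=(abs(H[...,0].astype(int)-110)<15)&(H[...,1]>130)&(H[...,2]>50)
    for b in blobs(m,400):
        P=cast(e,b,90);print(n,b.mean(0).round(),"x",P[:,0].min().round(),P[:,0].max().round(),"y",P[:,1].min().round(),P[:,1].max().round(), "xmin pt",P[P[:,0].argmin()].round())
E
python3 go.py 464 22.8 150 90
```

```text
screws [[ 446.  -225.1]
 [ 482.4 -187. ]
 [ 521.9 -222.5]] centre [ 483.96819853 -223.78716595] edge deg 46.29959013344832 -41.90187598122257
tile [[396. 176.]
 [415. 283.]
 [523. 267.]
 [505. 158.]] [459.72826413 221.23589096]
w0 [ 22. 245.] x 548.0 720.0 y -412.0 -331.0 xmin pt [ 548. -371.]
scene0 [105. 193.] x 426.0 778.0 y -554.0 -334.0 xmin pt [ 426. -438.]
side0 [374. 302.] x 430.0 538.0 y -455.0 -415.0 xmin pt [ 430. -439.]
side0 [410. 271.] x 518.0 700.0 y -568.0 -334.0 xmin pt [ 518. -435.]
shift [0.0373 0.1088 0.4824] turn [ 0.0002 -0.0002  0.0034] pos [483.  -31.6 391.2] yaw 90.3 w 85.4 j6 -0.07 t 1.775
```

```bash
python3 -m creep '0.037 0.109 0.48 0 0 0 1;0.037 0.109 0.48 0 0 0 1;0.037 0.109 0.48 0 0 0 1;0.037 0.109 0.48 0 0 0 1;0.037 0.109 0.48 0 0 0 1' 30
python3 - <<'E'
from h import *
d=viewer.snapshot("wrist");cv2.imwrite("pics/w1.png",d["image"][:,:,::-1])
import go; go.show(464,22.8,63,90)
E
```

```text
time: 2.4
eef_pos: [459.7, 23.4, 146.9]
eef_rot: [[-1.0, -0.008, -0.01], [-0.008, 1.0, -0.0], [0.01, -0.0, -1.0]]
contact_force: [-0.2, -0.0, 0.6]
gripper_width: 85.2
finger_force: 0.0
shift [-0.0028 -0.0005  0.1755] turn [-0.0002 -0.002   0.0044] pos [462.9  23.1 150.8] yaw 90.4 w 85.2 j6 0.04 t 2.45
```

View pics/w1.png

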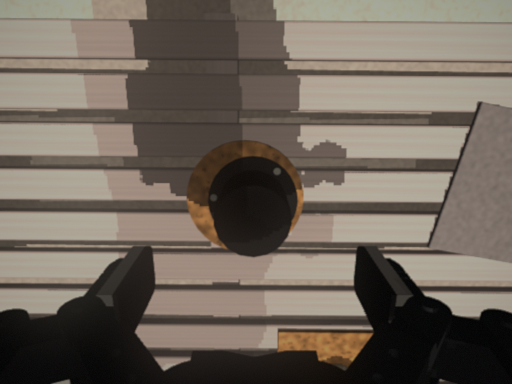

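The round foot at (253,205) lies midway between the fingers (153 to 357). I'll descend and grip.

```bash
python3 -m creep '-0.003 0 0.1 0 0 0 1;-0.003 0 0.175 0 0 0 1;-0.003 0 0.175 0 0 0 1;-0.003 0 0.175 0 0 0 1' 30 | grep -E "pos|force"; python3 -m creep '0 0 0 0 0 0 0;0 0 0 0 0 0 0;0 0 0 0 0 0 0;0 0 0 0 0 0 0;0 0 0 0 0 0 0' 30; python3 -m creep '0 0 -0.03 0 0 0 0;0 0 -0.1 0 0 0 0;0 0 -0.2 0 0 0 0;0 0 -0.2 0 0 0 0;0 0 -0.2 0 0 0 0' 30;  python3 go.py 459.7 221.2 165 90
```

```text
eef_pos: [468.6, 22.1, 67.2]
contact_force: [1.0, -1.4, 1.2]
finger_force: 0.0
time: 3.58
eef_pos: [466.9, 22.1, 65.2]
eef_rot: [[-1.0, -0.004, 0.002], [-0.004, 1.0, 0.0], [-0.002, 0.0, -1.0]]
contact_force: [-1.4, -0.7, 6.5]
gripper_width: 47.4
finger_force: 30.0
time: 4.2
eef_pos: [465.9, 22.1, 163.9]
eef_rot: [[-1.0, -0.004, 0.0], [-0.004, 1.0, 0.0], [-0.0, 0.0, -1.0]]
contact_force: [0.1, -0.9, -1.0]
gripper_width: 47.5
finger_force: 31.2
shift [ 0.0107  0.3983 -0.0022] turn [0.     0.0002 0.0028] pos [465.9  22.1 163.9] yaw 90.3 w 47.5 j6 0.04 t 4.2
```

```bash
python3 -m creep '0.01 0.398 0 0 0 0 0;0.01 0.398 0 0 0 0 0;0.01 0.398 0 0 0 0 0;0.01 0.398 0 0 0 0 0;0.01 0.398 0 0 0 0 0' | grep -E "pos|width"; python3 -m creep '0 0 0.1 0 0 0 0;0 0 0.17 0 0 0 0;0 0 0.19 0 0 0 0;0 0 0.19 0 0 0 0' |grep -E "pos|contact"; python3 go.py 459.7 221.2 65.2 90
```

```text
eef_pos: [459.3, 221.2, 162.4]
gripper_width: 47.2
eef_pos: [460.1, 219.9, 68.8]
contact_force: [0.4, 0.4, -0.3]
shift [0.0008 0.0025 0.0072] turn [-0.0004 -0.0005  0.0018] pos [460.1 219.9  68.8] yaw 90.2 w 47.4 j6 0.44 t 5.325
```

```bash
python3 -m creep '0 0 0.006 0 0 0 0;0 0 0.006 0 0 0 0;0 0 0.006 0 0 0 1;0 0 0.006 0 0 0 1;0 0 0.006 0 0 0 1' |grep -E "pos|contact|width"; python3 -m creep '0 0 0 0 0 0 1;0 0 -0.1 0 0 0 1;0 0 -0.23 0 0 0 1;0 0 -0.23 0 0 0 1' |grep -E "pos|contact|width"; python3 go.py 626.3 96.2 180 90
```

```text
eef_pos: [460.2, 221.2, 66.0]
contact_force: [0.0, 0.1, -0.6]
gripper_width: 85.2
eef_pos: [462.4, 222.2, 185.9]
contact_force: [-0.4, -0.1, 0.4]
gripper_width: 85.3
shift [-0.3266 -0.2534  0.0134] turn [0.0023 0.0049 0.0028] pos [462.4 222.2 185.9] yaw 90.3 w 85.3 j6 0.44 t 6.45
```

```bash
python3 -m creep '-0.327 -0.253 0.013 0 0 0.003 1;-0.327 -0.253 0.013 0 0 0.003 1;-0.327 -0.253 0.013 0 0 0.003 1;-0.327 -0.253 0.013 0 0 0.003 1;-0.327 -0.253 0.013 0 0 0.003 1' | grep pos; python3 -m creep '0 0 0 0 0 0 1;0 0 0 0 0 0 1;0 0 0 0 0 0 1' | grep pos;  python3 - <<'E'
from h import *
d=viewer.snapshot("wrist");cv2.imwrite("pics/w2.png",d["image"][:,:,::-1]);np.savez("pics/w2.npz",**d)
H=hsv(d);m=((H[...,1]<70)&(H[...,2]>105)).astype(np.uint8);m[:,:200]=0;m[:,320:]=0
import go; go.show(626.3,96.2,57,90)
E
```

```text
eef_pos: [624.3, 94.5, 172.9]
eef_pos: [623.6, 96.2, 174.9]
shift [-0.005   0.0003  0.2357] turn [0.0001 0.0004 0.0005] pos [623.7  96.  174.8] yaw 90.0 w 85.7 j6 0.15 t 7.5
```

View pics/w2.png

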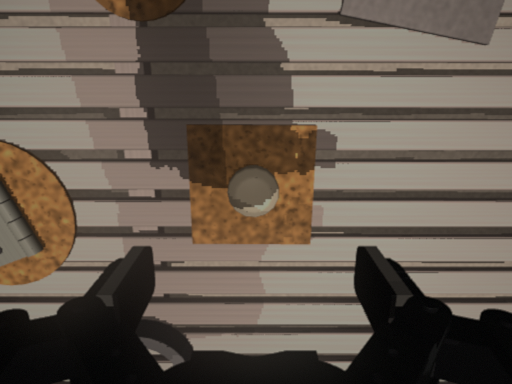

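The square mat's corners are at (187,125), (316,125), (311,243) and (192,244). The knob at (253,191) sits between the fingers.

```bash
python3 - <<'E'
from h import *
d=dict(np.load("pics/w2.npz"));t=cast(d,[(187,125),(316,125),(311,243),(192,244)],54);print(t.round(1),t.mean(0))
print("knob",cast(d,[(228,191),(278,191),(253,167),(253,216.5)],82).round(1))
E
python3 -m creep '-0.003 0 0.1 0 0 0 1;-0.003 0 0.2 0 0 0 1;-0.003 0 0.232 0 0 0 1;-0.003 0 0.232 0 0 0 1;-0.003 0 0.232 0 0 0 1' |grep -E "pos|contact"; python3 go.py 626.3 96.2 57 90
```

```text
[[580.3  45. ]
 [580.2 143.8]
 [679.5 144.8]
 [680.5  43.7]] [630.11072296  94.31698772]
knob [[624.3  77.5]
 [624.3 113.7]
 [606.5  95.6]
 [644.1  95.6]]
eef_pos: [627.1, 95.6, 60.6]
contact_force: [0.4, 0.1, 0.7]
shift [0.0015 0.0012 0.0073] turn [ 0.0003  0.0021 -0.0001] pos [627.1  95.6  60.6] yaw 90.0 w 85.5 j6 0.15 t 8.125
```

```bash
python3 -m creep '0.002 0 0.005 0 0 0 1;0.002 0 0.005 0 0 0 0;0.002 0 0.005 0 0 0 0;0.002 0 0.005 0 0 0 0;0.002 0 0.005 0 0 0 0' 30; python3 -m creep '0 0 0 0 0 0 0;0 0 0 0 0 0 0' | grep -E "pos|force"; python3 -m creep '0 0 -0.03 0 0 0 0;0 0 -0.1 0 0 0 0;0 0 -0.2 0 0 0 0;0 0 -0.2 0 0 0 0;0 0 -0.2 0 0 0 0' ;  python3 go.py 466.6 18.4 165 90
```

```text
time: 8.75
eef_pos: [624.9, 95.3, 56.2]
eef_rot: [[-1.0, 0.0, 0.001], [0.0, 1.0, 0.0], [-0.001, 0.0, -1.0]]
contact_force: [0.3, 0.6, 2.2]
gripper_width: 35.8
finger_force: 30.1
eef_pos: [624.9, 95.3, 56.2]
contact_force: [-0.1, -0.5, 4.7]
finger_force: 30.2
time: 9.62
eef_pos: [624.6, 95.2, 155.8]
eef_rot: [[-1.0, 0.0, 0.0], [0.0, 1.0, -0.0], [-0.0, -0.0, -1.0]]
contact_force: [0.5, -1.4, -1.2]
gripper_width: 36.0
finger_force: 30.2
shift [ 0.3159 -0.1538 -0.0183] turn [-0.      0.     -0.0002] pos [624.6  95.2 155.8] yaw 90.0 w 36.0 j6 0.15 t 9.625
```

```bash
python3 -m creep '0.316 -0.154 -0.018 0 0 0 0;0.316 -0.154 -0.018 0 0 0 0;0.316 -0.154 -0.018 0 0 0 0;0.316 -0.154 -0.018 0 0 0 0;0.316 -0.154 -0.018 0 0 0 0' | grep -E "pos|width"; python3 -m creep '0 0 0.1 0 0 0 0;0 0 0.19 0 0 0 0;0 0 0.2 0 0 0 0;0 0 0.2 0 0 0 0;0 0 0.2 0 0 0 0' |grep -E "pos|contact"; python3 go.py 466.6 18.4 56.7 90;python3 - <<'E'
from h import *
d=viewer.snapshot("wrist");cv2.imwrite("pics/w3.png",d["image"][:,:,::-1]);np.savez("pics/w3.npz",**d)
E
```

```text
eef_pos: [466.7, 18.3, 164.2]
gripper_width: 36.2
eef_pos: [468.3, 18.5, 66.6]
contact_force: [-0.3, 0.5, -0.9]
shift [ 0.0035 -0.0003  0.0197] turn [ 0.0001  0.0018 -0.0001] pos [468.3  18.5  66.6] yaw 90.0 w 36.0 j6 0.04 t 10.875
```

View pics/w3.png

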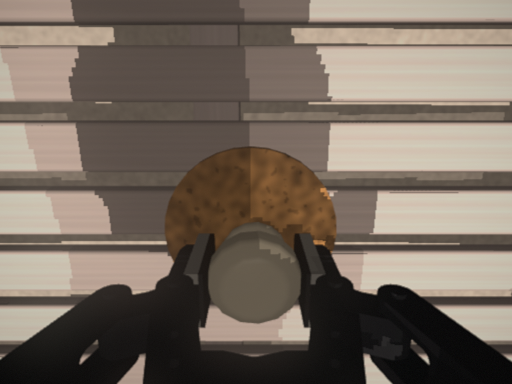

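The knob is held upright between the pads at (255,273), above the mat. I'll lower and release it.

```bash
python3 -m creep '0.003 0 0.018 0 0 0 0;0.003 0 0.018 0 0 0 0;0.003 0 0.018 0 0 0 0' |grep -E "pos|contact";python3 -m creep '0 0 0 0 0 0 0;0 0 0 0 0 0 1;0 0 0 0 0 0 1;0 0 0 0 0 0 1' |grep -E "pos|contact|width"; python3 -m creep '0 0 0 0 0 0 1;0 0 -0.1 0 0 0 1;0 0 -0.22 0 0 0 1;0 0 -0.25 0 0 0 1;0 0 -0.25 0 0 0 1' |grep -E "pos|contact|width"; python3 go.py 484 -224 180 137
```

```text
eef_pos: [465.5, 18.3, 56.2]
contact_force: [1.4, 0.6, 1.8]
eef_pos: [464.8, 18.3, 55.6]
contact_force: [0.1, 0.8, -0.5]
gripper_width: 85.0
eef_pos: [465.8, 18.4, 181.5]
contact_force: [0.4, 0.1, -0.1]
gripper_width: 85.2
shift [-0.0366 -0.4847  0.0029] turn [-5.000e-04  1.200e-03 -5.224e-01] pos [465.8  18.4 181.5] yaw 90.0 w 85.2 j6 0.04 t 12.425
```

```bash
python3 -m creep '-0.037 -0.485 0.003 0 0 0.476 1;-0.037 -0.485 0.003 0 0 0.476 1;-0.037 -0.485 0.003 0 0 0.476 1;-0.037 -0.485 0.003 0 0 0.476 1;-0.037 -0.485 0.003 0 0 0.476 1' | grep pos; python3 go.py 484 -224 180 47.3; python3 -m creep '0 0 0 0 0 0 1;0 0 0 0 0 0 1' | grep pos;  python3 - <<'E'
from h import *
d=viewer.snapshot("wrist");cv2.imwrite("pics/w4.png",d["image"][:,:,::-1]);np.savez("pics/w4.npz",**d)
import go; go.show(484,-224,63,47.3)
E
```

```text
eef_pos: [482.4, -227.1, 176.2]
shift [ 0.002   0.0067 -0.0077] turn [-0.0011 -0.0024 -0.0056] pos [ 482.4 -227.1  176.2] yaw 46.8 w 85.1 j6 0.31 t 13.05
eef_pos: [483.2, -222.9, 178.5]
shift [-0.0025 -0.0008  0.2318] turn [-0.0001 -0.0005 -0.0004] pos [ 483.4 -222.9  178.9] yaw 47.3 w 85.3 j6 0.31 t 13.35
```

View pics/w4.png

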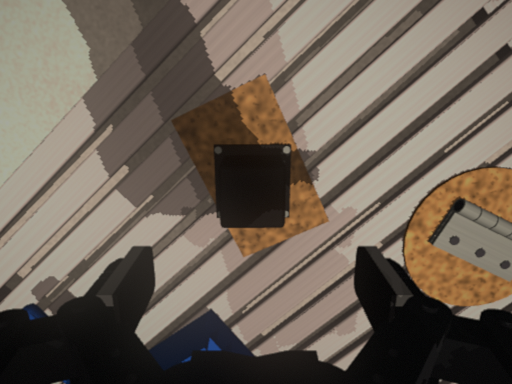

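The square foot is aligned with the fingers, with its block centred at (252,187) and its screws at (217,150) and (288,150). I'll descend and grip.

```bash
python3 - <<'E'
from h import *
d=dict(np.load("pics/w4.npz"));t=cast(d,[(265,75),(174,122),(244,255),(327,220)],54);print("oblong",t.round(1),t.mean(0))
print(cast(d,[(217,150),(288,150)],59).round(1), "block top", cast(d,[(215,146),(290,146),(285,227),(222,227)],99).round(1))
E
python3 -m creep '-0.0025 0 0.1 0 0 0 1;-0.0025 0 0.2 0 0 0 1;-0.0025 0 0.228 0 0 0 1;-0.0025 0 0.228 0 0 0 1;-0.0025 0 0.228 0 0 0 1' |grep -E "pos|contact"; python3 go.py 484 -224 63 47.3
```

```text
oblong [[ 429.9 -162.5]
 [ 407.7 -237.5]
 [ 527.8 -276.1]
 [ 551.4 -202.2]] [ 479.18274868 -219.56377694]
[[ 445.6 -227.4]
 [ 483.1 -186.8]] block top [[ 440.3 -218.2]
 [ 473.7 -182. ]
 [ 514.8 -222.4]
 [ 484.6 -255.1]]
eef_pos: [485.9, -225.4, 67.5]
contact_force: [0.8, 0.0, 0.8]
shift [ 0.0046 -0.0005  0.0089] turn [ 0.0006  0.0019 -0.0014] pos [ 485.9 -225.4   67.5] yaw 47.2 w 85.7 j6 0.31 t 13.975
```

```bash
python3 -m creep '0.003 0 0.005 0 0 0 1;0.003 0 0.005 0 0 0 0;0.003 0 0.005 0 0 0 0;0.003 0 0.005 0 0 0 0;0.003 0 0.005 0 0 0 0' 30; python3 -m creep '0 0 0 0 0 0 0' | grep -E "pos|force"; python3 -m creep '0 0 -0.03 0 0 0 0;0 0 -0.1 0 0 0 0;0 0 -0.22 0 0 0 0;0 0 -0.22 0 0 0 0;0 0 -0.22 0 0 0 0' ;  python3 go.py 630.1 94.3 170 47.3
```

```text
time: 14.6
eef_pos: [483.6, -224.2, 63.2]
eef_rot: [[-0.733, 0.68, 0.001], [0.68, 0.733, -0.0], [-0.001, 0.0, -1.0]]
contact_force: [-0.0, 0.2, 3.9]
gripper_width: 45.5
finger_force: 32.2
eef_pos: [483.7, -224.2, 63.2]
contact_force: [-1.0, -0.0, 4.1]
finger_force: 32.3
time: 15.35
eef_pos: [483.3, -224.0, 172.8]
eef_rot: [[-0.733, 0.68, 0.0], [0.68, 0.733, -0.0], [-0.0, 0.0, -1.0]]
contact_force: [-0.2, -0.1, -0.9]
gripper_width: 45.7
finger_force: 31.8
shift [0.2178 0.6663 0.0057] turn [ 0.      0.0001 -0.0018] pos [ 483.3 -224.   172.8] yaw 47.1 w 45.7 j6 0.31 t 15.35
```

```bash
python3 -m creep '0.218 0.666 0 0 0 -0.475 0;0.218 0.666 0 0 0 -0.475 0;0.218 0.666 0 0 0 -0.475 0;0.218 0.666 0 0 0 -0.475 0;0.218 0.666 0 0 0 -0.475 0' | grep -E "pos|width"; python3 go.py 630.1 94.3 170 90
```

```text
eef_pos: [613.7, 61.6, 170.8]
gripper_width: 45.8
shift [-0.0327  0.0653  0.0014] turn [-0.0003 -0.0021 -0.0003] pos [613.7  61.6 170.8] yaw 90.0 w 45.8 j6 0.1 t 15.975
```

```bash
python3 -m creep '-0.032 0.065 0 0 0 0 0;-0.032 0.065 0 0 0 0 0;-0.032 0.065 0 0 0 0 0' | grep -E "pos|width"; python3 -m creep '0 0 0.1 0 0 0 0;0 0 0.19 0 0 0 0;0 0 0.2 0 0 0 0;0 0 0.2 0 0 0 0;0 0 0.2 0 0 0 0' |grep -E "pos|contact"; python3 go.py 630.1 94.3 63.5 90
```

```text
eef_pos: [629.2, 91.8, 171.2]
gripper_width: 45.5
eef_pos: [631.6, 92.1, 75.3]
contact_force: [0.8, -0.1, 0.0]
shift [0.003  0.0045 0.0237] turn [ 0.0003  0.0023 -0.0016] pos [631.6  92.1  75.3] yaw 89.9 w 45.8 j6 0.15 t 16.975
```

```bash
python3 -m creep '0.001 0.003 0.019 0 0 0 0;0.001 0.003 0.019 0 0 0 0;0.001 0.003 0.019 0 0 0 0;0.001 0.003 0.019 0 0 0 0' |grep -E "pos|contact"; python3 go.py 630.1 94.3 63.5 90
```

```text
eef_pos: [629.6, 93.9, 63.3]
contact_force: [0.3, 0.2, -0.8]
shift [-0.0009  0.0009 -0.0004] turn [-0.     -0.0001 -0.0012] pos [629.6  93.9  63.3] yaw 89.9 w 45.2 j6 0.15 t 17.475
```

```bash
python3 -m creep '0 0 0.001 0 0 0 0;0 0 0.001 0 0 0 1;0 0 0.001 0 0 0 1;0 0 0.001 0 0 0 1;0 0 0.001 0 0 0 1' |grep -E "pos|contact|width"; python3 -m creep '0 0 -0.1 0 0 0 1;0 0 -0.22 0 0 0 1;0 0 -0.22 0 0 0 1' |grep -E "pos|contact|width"; python3 go.py 654.5 -115.5 175 111.2
```

```text
eef_pos: [629.7, 93.8, 62.8]
contact_force: [-0.2, 0.5, -0.7]
gripper_width: 84.9
eef_pos: [632.4, 94.2, 178.7]
contact_force: [-0.4, 0.3, -1.1]
gripper_width: 85.3
shift [-0.045  -0.4193  0.0073] turn [-2.000e-04  6.200e-03 -2.368e-01] pos [632.4  94.2 178.7] yaw 89.9 w 85.3 j6 0.15 t 18.475
```

```bash
python3 -m creep '-0.045 -0.419 0 0 0 -0.236 1;-0.045 -0.419 0 0 0 -0.236 1;-0.045 -0.419 0 0 0 -0.236 1;-0.045 -0.419 0 0 0 -0.236 1;-0.045 -0.419 0 0 0 -0.236 1' | grep pos; python3 -m creep '0 0 0 0 0 0 1;0 0 0 0 0 0 1' | grep pos;  python3 - <<'E'
from h import *
d=viewer.snapshot("wrist");cv2.imwrite("pics/w5.png",d["image"][:,:,::-1]);np.savez("pics/w5.npz",**d)
import go; go.show(654.5,-115.5,80,111.2)
E
```

```text
eef_pos: [651.4, -118.1, 171.5]
eef_pos: [651.7, -114.4, 172.6]
shift [-0.0043 -0.0039  0.1855] turn [ 0.0001 -0.      0.0003] pos [ 651.8 -114.5  172.8] yaw 111.2 w 85.3 j6 -0.54 t 19.4
```

View pics/w5.png

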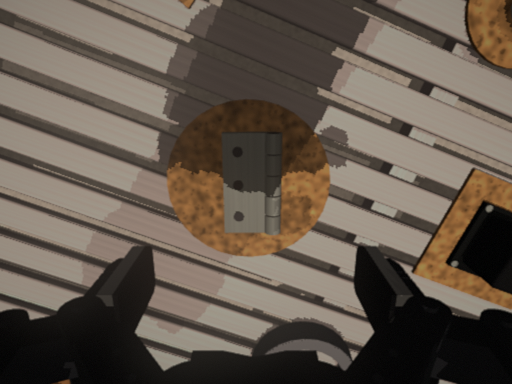

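The hinge is square to the fingers: its edges are at columns 223 and 281, rows 132 to 235, with the barrel on the right. I'll lower with a partly closed gripper to find the tip height.

```bash
python3 - <<'E'
from h import *
d=dict(np.load("pics/w5.npz"));t=cast(d,[(223,132),(281,132),(281,235),(224,234)],62);print(t.round(1),t.mean(0))
P=cast(d,blobs(cork(d),4000)[0],54);print([np.round(fit(cast(d,b,54))[1][0],1) for b in blobs(cork(d),4000)],[fit(cast(d,b,54))[1][1] for b in blobs(cork(d),4000)])
import go; go.show(*t.mean(0),68,111.2)
E
python3 -m creep '-0.002 -0.003 0.1 0 0 0 1;-0.002 -0.003 0.17 0 0 0 0.8;-0.002 -0.003 0.2 0 0 0 0.7;-0.002 -0.003 0.2 0 0 0 0.7;-0.002 -0.003 0.2 0 0 0 0.7' 30 |grep -E "pos|contact|width"; python3 go.py 654.5 -115.5 58 111.2
```

```text
[[ 623.2 -149.9]
 [ 607.7 -109.9]
 [ 684.5  -78. ]
 [ 700.4 -121.4]] [ 653.93582858 -114.82549378]
[array([630.4,  94.8]), array([ 656.1, -116.8])] [70.17608642578125, 65.59748840332031]
shift [-0.0037 -0.0022  0.2095] turn [ 0.0001 -0.      0.0003] pos [ 651.8 -114.5  172.8] yaw 111.2 w 85.3 j6 -0.54 t 19.4
eef_pos: [654.3, -116.7, 74.7]
contact_force: [-0.2, 0.2, 1.4]
gripper_width: 59.4
shift [-0.0011  0.0022  0.0334] turn [-0.0009  0.0015 -0.0005] pos [ 654.3 -116.7   74.7] yaw 111.2 w 59.4 j6 -0.55 t 20.025
```

```bash
python3 -m creep '0 0.002 0.02 0 0 0 0.7;0 0.002 0.028 0 0 0 0.7;0 0.002 0.028 0 0 0 0.7;0 0.002 0.028 0 0 0 0.7' |grep -E "pos|contact|width"; python3 -m creep '0 0 0.003 0 0 0 0.65;0 0 0.003 0 0 0 0.65;0 0 0.003 0 0 0 0.65' |grep -E "pos|contact|width"; python3 go.py 654 -115 56 111.2
```

```text
eef_pos: [653.0, -115.9, 58.9]
contact_force: [0.3, 0.2, -0.4]
gripper_width: 59.9
eef_pos: [652.9, -115.9, 57.3]
contact_force: [0.2, -0.2, -0.1]
gripper_width: 54.9
shift [-0.0026  0.0008  0.0026] turn [ 0.     -0.     -0.0008] pos [ 652.9 -115.9   57.3] yaw 111.1 w 54.9 j6 -0.54 t 20.9
```

```bash
python3 -m creep '0 0 0.003 0 0 0 0.62;0 0 0.003 0 0 0 0.62;0 0 0.003 0 0 0 0.62' |grep -E "pos|contact|width";python3 -m creep '0 0 0.002 0 0 0 0.6;0 0 0.002 0 0 0 0.6;0 0 0.002 0 0 0 0.6' |grep -E "pos|contact|width"
python3 - <<'E'
from h import *
d=viewer.snapshot("wrist");cv2.imwrite("pics/w6.png",d["image"][:,:,::-1])
E
```

```text
eef_pos: [652.9, -115.9, 55.8]
contact_force: [-0.7, -0.6, 0.7]
gripper_width: 53.0
eef_pos: [652.9, -115.9, 54.8]
contact_force: [-0.8, -0.9, 0.3]
gripper_width: 51.4
```

View pics/w6.png

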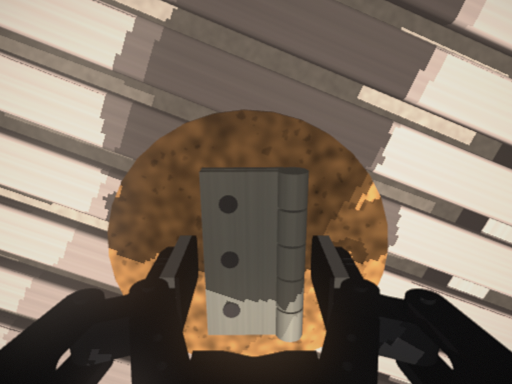

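The hinge (200–307, 170–340) stands between the fingers with no mat contact yet. I'll go down a little more, close and lift.

```bash
python3 -m creep '0 0 0.002 0 0 0 0.6;0 0 0.002 0 0 0 0.6;0 0 0.002 0 0 0 0.6' |grep -E "pos|contact";python3 -m creep '0 0 0 0 0 0 0;0 0 0 0 0 0 0;0 0 0 0 0 0 0;0 0 0 0 0 0 0;0 0 0 0 0 0 0' 50;python3 -m creep '0 0 -0.02 0 0 0 0;0 0 -0.05 0 0 0 0;0 0 -0.05 0 0 0 0;0 0 -0.05 0 0 0 0';python3 - <<'E'
from h import *
d=viewer.snapshot("wrist");cv2.imwrite("pics/w7.png",d["image"][:,:,::-1])
E
```

```text
eef_pos: [652.9, -115.8, 53.8]
contact_force: [0.4, -0.0, -0.5]
time: 22.7
eef_pos: [653.2, -115.9, 54.2]
eef_rot: [[-0.933, -0.36, 0.001], [-0.36, 0.933, -0.0], [-0.001, -0.0, -1.0]]
contact_force: [-0.5, 0.4, 4.1]
gripper_width: 42.7
finger_force: 51.7
time: 23.2
eef_pos: [652.9, -115.8, 78.8]
eef_rot: [[-0.933, -0.361, 0.0], [-0.361, 0.933, 0.0], [-0.0, -0.0, -1.0]]
contact_force: [0.4, -0.3, -1.5]
gripper_width: 43.1
finger_force: 51.1
```

View pics/w7.png

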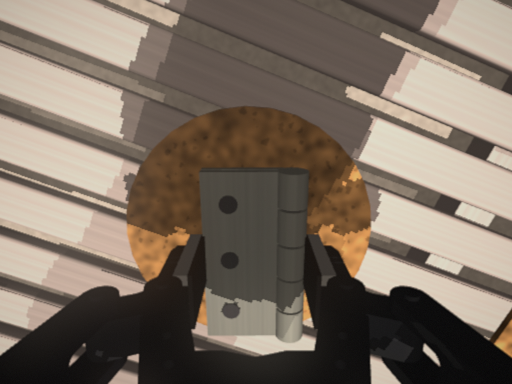

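The hinge is lifted, held level. I'll carry it to the oblong mat.

```bash
python3 -m creep '0 0 -0.12 0 0 0 0;0 0 -0.15 0 0 0 0' >/dev/null; python3 go.py 479 -219.8 150 72.2
```

```text
shift [ 0.402  -0.067   0.0133] turn [-0.0007  0.0033  0.4325] pos [ 654.4 -116.1  157.5] yaw 111.1 w 42.8 j6 -0.54 t 23.5
```

```bash
python3 -m creep '0.402 -0.067 0.01 0 0 0.433 0;0.402 -0.067 0.01 0 0 0.433 0;0.402 -0.067 0.01 0 0 0.433 0;0.402 -0.067 0.01 0 0 0.433 0;0.402 -0.067 0.01 0 0 0.433 0' |grep pos; python3 -m creep '0 0 0 0 0 0 0;0 0 0 0 0 0 0' |grep -E "pos|width"; python3 go.py 479 -219.8 55 72.2
```

```text
eef_pos: [476.4, -220.1, 148.6]
eef_pos: [478.4, -219.1, 148.5]
gripper_width: 42.8
shift [-0.0017 -0.001   0.1869] turn [ 0.0001 -0.0002  0.001 ] pos [ 478.4 -219.1  148.5] yaw 72.3 w 42.8 j6 -0.12 t 24.375
```

```bash
python3 -m creep '-0.002 -0.001 0.1 0 0 0 0;-0.002 -0.001 0.16 0 0 0 0;-0.002 -0.001 0.17 0 0 0 0;-0.002 -0.001 0.17 0 0 0 0;-0.002 -0.001 0.17 0 0 0 0' |grep -E "pos|contact"; python3 -m creep '0 0 0 0 0 0 0;0 0 0 0 0 0 0' |grep -E "pos|contact|width"; python3 go.py 479 -219.8 55 72.2;python3 - <<'E'
from h import *
d=viewer.snapshot("wrist");cv2.imwrite("pics/w8.png",d["image"][:,:,::-1])
E
```

```text
eef_pos: [479.5, -220.7, 65.3]
contact_force: [-0.7, -0.4, -1.7]
eef_pos: [478.7, -220.6, 64.5]
contact_force: [0.2, -0.6, -2.0]
gripper_width: 43.2
shift [-0.0001  0.0016  0.019 ] turn [-0.0001  0.0008 -0.0005] pos [ 478.7 -220.6   64.5] yaw 72.2 w 43.2 j6 -0.12 t 25.25
```

View pics/w8.png

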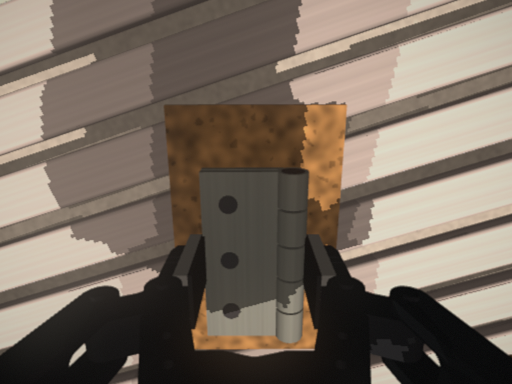

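The hinge is parallel to the oblong mat (165–345, 104–350) and centred on it. I'll lower and release.

```bash
python3 -m creep '0 0.001 0.01 0 0 0 0;0 0.001 0.017 0 0 0 0;0 0.001 0.017 0 0 0 0;0 0.001 0.017 0 0 0 0' |grep -E "pos|contact"; python3 -m creep '0 0 0.002 0 0 0 0;0 0 0.002 0 0 0 0' |grep -E "pos|contact";  python3 -m creep '0 0 0 0 0 0 0.65;0 0 0 0 0 0 0.65;0 0 -0.005 0 0 0 0.8;0 0 -0.03 0 0 0 1;0 0 -0.06 0 0 0 1' |grep -E "pos|contact|width"; python3 -m creep '0 0 -0.1 0 0 0 1;0 0 -0.2 0 0 0 1;0 0 -0.2 0 0 0 1' |grep -E "pos|contact|width"; python3 go.py 460 221 185 90
```

```text
eef_pos: [478.5, -219.9, 55.3]
contact_force: [0.7, 0.7, -1.5]
eef_pos: [478.4, -219.9, 54.3]
contact_force: [-0.6, 0.5, -1.3]
eef_pos: [478.5, -219.9, 85.4]
contact_force: [-0.3, -0.8, 1.0]
gripper_width: 85.5
eef_pos: [480.7, -220.9, 190.0]
contact_force: [0.6, 0.6, 0.4]
gripper_width: 85.6
shift [0.3103 0.8286 0.0063] turn [-0.0016  0.0056 -0.1982] pos [ 480.7 -220.9  190. ] yaw 72.2 w 85.6 j6 -0.12 t 27.05
```

```bash
python3 -m creep '0.31 0.828 0 0 0 -0.198 1;0.31 0.828 0 0 0 -0.198 1;0.31 0.828 0 0 0 -0.198 1;0.31 0.828 0 0 0 -0.198 1;0.31 0.828 0 0 0 -0.198 1' |grep pos; python3 go.py 457 221 175 90
```

```text
eef_pos: [463.3, 94.2, 184.5]
shift [0.0127 0.2537 0.019 ] turn [ 0.      0.0004 -0.0004] pos [463.3  94.2 184.5] yaw 90.0 w 85.6 j6 0.2 t 27.675
```

```bash
python3 -m creep '0.012 0.25 0.019 0 0 0 1;0.012 0.25 0.019 0 0 0 1;0.012 0.25 0.019 0 0 0 1;0.012 0.25 0.019 0 0 0 1;0.012 0.25 0.019 0 0 0 1' |grep pos;python3 -m creep '0 0 0 0 0 0 1' |grep pos
python3 - <<'E'
from h import *
d=viewer.snapshot("wrist");cv2.imwrite("pics/w9.png",d["image"][:,:,::-1]);np.savez("pics/w9.npz",**d)
import go
m=(hsv(d)[...,2]<50).astype(np.uint8);m[255:]=0;m=cv2.morphologyEx(m,cv2.MORPH_OPEN,np.ones((9,9)))
for b in blobs(m,1500):
    print(b.mean(0).round(),b.min(0),b.max(0),[np.round(fit(cast(d,b,z))[1][0],1) for z in (59,99)],[round(fit(cast(d,b,z))[1][1],1) for z in (59,99)])
go.show(457,221,63,90)
E
```

```text
eef_pos: [458.0, 216.1, 175.0]
eef_pos: [458.2, 216.0, 175.1]
[261. 183.] [223. 141.] [300. 228.] [array([462.5, 221.2]), array([450.4, 220.5])] [36.4, 30.8]
shift [0.0025 0.0097 0.2241] turn [ 0.      0.0002 -0.0016] pos [458.2 216.1 175.1] yaw 89.9 w 85.4 j6 0.44 t 28.475
```

View pics/w9.png

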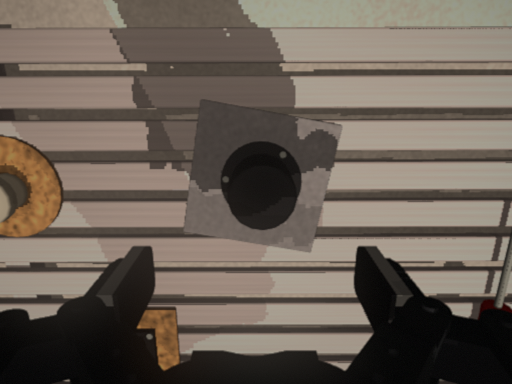

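The round foot stands on the tile: its disc centre is near (261,181) and its top circle near (263,192).

```bash
python3 - <<'E'
from h import *
d=dict(np.load("pics/w9.npz"));print(cast(d,[(221,181),(301,181),(261,141)],59).round(1),cast(d,[(263,192),(263,229)],99).round(1))
E
python3 -m creep '0 0.009 0.1 0 0 0 1;0 0.009 0.2 0 0 0 1;0 0.009 0.218 0 0 0 1;0 0.009 0.218 0 0 0 1;0 0.009 0.218 0 0 0 1' |grep -E "pos|contact"; python3 go.py 458 221 65 90
```

```text
[[457.9 190.2]
 [458.1 253.2]
 [426.3 221.6]] [[454.3 222.2]
 [481.3 222.4]]
eef_pos: [459.3, 222.3, 68.0]
contact_force: [0.2, 0.3, 1.1]
shift [ 0.0027 -0.0026  0.006 ] turn [ 0.001   0.002  -0.0004] pos [459.3 222.3  68. ] yaw 90.0 w 85.4 j6 0.45 t 29.1
```

Foot centre is about (457.8, 221.8). I'll grip it and lift.

```bash
python3 -m creep '0.002 -0.001 0.003 0 0 0 1;0.002 -0.001 0.003 0 0 0 0;0.002 -0.001 0.003 0 0 0 0;0.002 -0.001 0.003 0 0 0 0;0.002 -0.001 0.003 0 0 0 0' 30; python3 -m creep '0 0 0 0 0 0 0' | grep -E "pos|force"; python3 -m creep '0 0 -0.03 0 0 0 0;0 0 -0.1 0 0 0 0;0 0 -0.25 0 0 0 0;0 0 -0.25 0 0 0 0;0 0 -0.25 0 0 0 0' ;  python3 go.py 656.5 -116.7 180 90
```

```text
time: 29.72
eef_pos: [457.1, 221.4, 64.8]
eef_rot: [[-1.0, 0.0, 0.001], [0.0, 1.0, 0.0], [-0.001, 0.0, -1.0]]
contact_force: [-1.0, -1.0, 5.0]
gripper_width: 47.0
finger_force: 31.0
eef_pos: [457.1, 221.4, 64.7]
contact_force: [-1.0, 0.4, 4.9]
finger_force: 31.1
time: 30.48
eef_pos: [457.3, 221.5, 190.1]
eef_rot: [[-1.0, 0.0, 0.002], [0.0, 1.0, 0.001], [-0.002, 0.001, -1.0]]
contact_force: [0.2, 0.1, -0.9]
gripper_width: 47.3
finger_force: 31.2
shift [-0.3986 -0.6764  0.0204] turn [ 0.0005  0.001  -0.0002] pos [457.3 221.5 190.1] yaw 90.0 w 47.3 j6 0.45 t 30.475
```

```bash
python3 -m creep '-0.399 -0.676 0.01 0 0 0 0;-0.399 -0.676 0.01 0 0 0 0;-0.399 -0.676 0.01 0 0 0 0;-0.399 -0.676 0.01 0 0 0 0;-0.399 -0.676 0.01 0 0 0 0' |grep pos; python3 go.py 656 -116.7 170 90
```

```text
eef_pos: [615.4, -49.7, 182.8]
shift [-0.0814 -0.1341  0.0251] turn [ 0.0003 -0.0023 -0.0002] pos [615.4 -49.7 182.8] yaw 90.0 w 47.5 j6 -0.08 t 31.1
```

```bash
python3 -m creep '-0.081 -0.133 0.025 0 0 0 0;-0.081 -0.133 0.025 0 0 0 0;-0.081 -0.133 0.025 0 0 0 0;-0.081 -0.133 0.025 0 0 0 0' |grep pos; python3 go.py 656 -116.7 170 90;  python3 -m creep '0 0 0.1 0 0 0 0;0 0 0.17 0 0 0 0;0 0 0.18 0 0 0 0;0 0 0.18 0 0 0 0;0 0 0.18 0 0 0 0' |grep -E "pos|contact"; python3 go.py 656 -116.7 65 90
```

```text
eef_pos: [655.3, -113.0, 172.4]
shift [-0.0014 -0.0074  0.0048] turn [ 0.0004 -0.0008  0.0005] pos [ 655.3 -113.   172.4] yaw 90.0 w 47.2 j6 -0.17 t 31.6
eef_pos: [657.2, -114.1, 85.2]
contact_force: [0.3, 0.4, -0.4]
shift [ 0.0025 -0.0052  0.0404] turn [-0.0004  0.0022  0.0002] pos [ 657.2 -114.1   85.2] yaw 90.0 w 47.4 j6 -0.17 t 32.225
```

```bash
python3 -m creep '0.001 -0.005 0.02 0 0 0 0;0.001 -0.005 0.034 0 0 0 0;0.001 -0.005 0.034 0 0 0 0;0.001 -0.005 0.034 0 0 0 0' |grep -E "pos|contact"; python3 -m creep '0 0 0 0 0 0 0;0 0 0 0 0 0 0' |grep -E "pos|contact"; python3 go.py 656 -116.7 65 90
```

```text
eef_pos: [655.4, -116.9, 65.6]
contact_force: [-1.4, 0.3, -1.0]
eef_pos: [655.6, -116.9, 65.8]
contact_force: [-0.1, -0.1, -0.7]
shift [-0.0008  0.0004  0.0017] turn [-0.     -0.     -0.0002] pos [ 655.6 -116.9   65.8] yaw 90.0 w 47.2 j6 -0.18 t 32.975
```

Now I'll release, lift, and go back to the overview pose.

```bash
python3 -m creep '0 0 0.002 0 0 0 0;0 0 0.002 0 0 0 0;0 0 0.002 0 0 0 1;0 0 0.002 0 0 0 1;0 0 0.002 0 0 0 1' |grep -E "pos|contact|width"; python3 -m creep '0 0 0 0 0 0 1;0 0 -0.1 0 0 0 1;0 0 -0.3 0 0 0 1;0 0 -0.3 0 0 0 1;0 0 -0.3 0 0 0 1' |grep -E "pos|contact|width"; python3 -m creep '0.36 0.17 -0.34 0 0 0 1;0.36 0.17 -0.34 0 0 0 1;0.36 0.17 -0.34 0 0 0 1;0.36 0.17 -0.34 0 0 0 1;0.36 0.17 -0.34 0 0 0 1' |grep pos;python3 -m creep '0 0 0 0 0 0 1;0 0 0 0 0 0 1;0 0 0 0 0 0 1' |grep pos
python3 - <<'E'
from h import *
d=viewer.snapshot("wrist");cv2.imwrite("pics/w10.png",d["image"][:,:,::-1]);np.savez("pics/w10.npz",**d)
E
```

```text
eef_pos: [655.6, -116.9, 64.9]
contact_force: [-0.7, -0.6, -0.2]
gripper_width: 85.4
eef_pos: [657.2, -117.2, 219.1]
contact_force: [-0.0, 0.3, -1.5]
gripper_width: 84.9
eef_pos: [474.0, -31.0, 387.7]
eef_pos: [476.2, -32.2, 382.8]
```

View pics/w10.png

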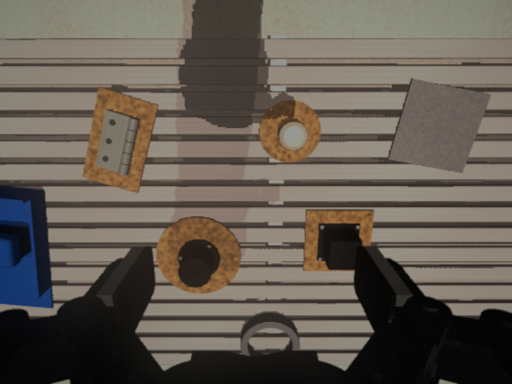

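All four pieces are on their mats: hinge (119,140), knob (292,136), round foot (197,258), square foot (340,243). Tile and bystanders look unmoved. I'll check the offsets numerically.

Run:
```python
from h import *
d=dict(np.load("pics/w10.npz"));H=hsv(d);V=H[...,2];S=H[...,1]
for c in blobs(cork(d),300): r,ci=fit(cast(d,c,54));print("cork",c.mean(0).round(),np.round(r[0],1),np.round(r[1],0),round(r[2],1),np.round(ci[0],1))
def rep(n,m,x0,y0,x1,y1,z):
    o=np.zeros(m.shape,np.uint8);o[y0:y1,x0:x1]=m[y0:y1,x0:x1];o=cv2.morphologyEx(o,cv2.MORPH_OPEN,np.ones((3,3)))
    for b in blobs(o,150): r,ci=fit(cast(d,b,z));print(n,b.min(0),b.max(0),np.round(r[0],1),np.round(r[1],0),round(r[2],1),np.round(ci[0],1),round(ci[1],1))
rep("hinge",S<85,95,100,145,182,60);rep("knob",(S<70)&(V>105),276,118,310,155,82)
rep("rnd",V<60,174,230,222,290,59);rep("sq",V<60,315,218,366,271,59)
import go
go.show(478,-32,400,90);print(sense()["contact_force"])
x=d["image"][205:300,160:375,::-1];cv2.imwrite("pics/c10.png",cv2.resize(x,None,fx=3.7,fy=3.7,interpolation=0))
```

```text
cork [199. 256.] [ 657.1 -116.6] [129. 130.] 89.9 [ 657.1 -116.7]
cork [334. 235.] [631.2  96.1] [102. 100.] 89.9 [630.5  94.6]
cork [290. 132.] [465.8  18.2] [85. 84.] 46.8 [466.6  18.5]
cork [120. 140.] [ 480.4 -218.6] [ 82. 132.] 72.3 [ 479.8 -218.1]
hinge [ 96. 110.] [138. 174.] [ 479.5 -220.7] [46. 83.] 72.1 [ 478.6 -220.2] 45.3
knob [279. 122.] [306. 148.] [465.7  18.1] [35. 34.] 89.9 [466.   18.4] 18.2
rnd [179. 240.] [219. 286.] [ 665.  -116.4] [61. 80.] 86.3 [ 664.8 -118.8] 41.1
sq [318. 224.] [365. 270.] [638.1 101.1] [75. 76.] 89.9 [638.1 104.9] 51.0
shift [-0.0036  0.0003 -0.0338] turn [ 0.0001 -0.0019 -0.0006] pos [476.1 -32.2 383.1] yaw 89.9 w 85.2 j6 -0.07 t 35.275
[-0.00086891  0.16563613  0.81230571]
```

View pics/c10.png

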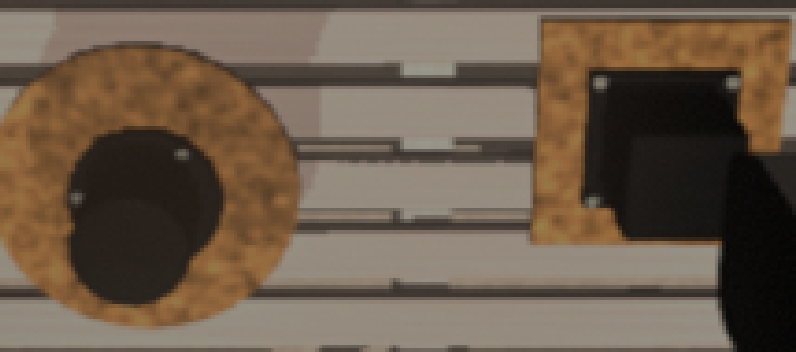

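The crop shows both feet upright: the round foot's disc centre (146,198) is close to its mat's centre (148,185), and the square foot's screw centre (662,142) is close to its mat's centre (661,130). Both offsets are about 5 mm or less, and part of that is height parallax. I'll hand in.

```bash
python3 -c "
from bench import order
print(order.sign_off())"
```

```text
the job is handed in; nothing more can be done
None
```

The job is handed in at about 35 s of the 138 s: the final picture shows all four pieces upright and released on their own mats, hinge and knob within 3 mm of centre and both feet within about 5 mm, with the bystanders untouched; no verdict came back.

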